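Open the longer sliding-lid specimen box

TASK

Open the longer of the two white specimen boxes: lift its sliding lid over the low lip at the box's near end, slide it out of its grooves through that end, and lay it flat on the bench, grip up. Leave the shorter box shut.

Things in the scene. Friction and masses are not known exactly. Their poses are not given: they have to be found in the camera images.
- long_box: Longer white specimen box, 126 long, 72 wide, 43 high (mm); fixed. Origin: centre of its underside, on the bench; x along its length, z up. The +x end is a full wall; the -x end, roughly towards the robot, has only a low lip. Rails (|y| = 22 to 33, z = 40 to 43) cover the lid's side edges, so it cannot go straight up; the 16 high grooves under them are open at -x above the lip.
- long_lip (a point): Middle of the top edge of the long box's end lip, 29 above the bench (sizes in mm); the lip is 4 thick. x points into the box. The lid rests on ledges 5 below this point (24 above the bench) and can rise at most 12 in its grooves: raise it 6 to 11 (about 9) before sliding. It is clear of the box once slid 120 towards -x; the bench there is free.
- long_lid: Lid of the longer box: loose grey plate 112 long, 58 wide, 4 thick (mm), about 60 g. Upright block grip on its middle, 36 long (x), 12 wide (y), top 40 above the plate's underside, about 21 clear of the box's rails. Origin: centre of the plate's underside; x as the box's x, z up. Play in the box: 3 to each side, about 1 to 5 at each end.
- short_lid: Lid of the shorter white box (84 mm long, otherwise built like the longer one); 70 mm long, otherwise like the longer lid, same grip, origin and axes. It must stay in its box. Beware of the tall fixed microscope on the bench left of both boxes (world x 0.48 to 0.95, y -0.03 to 0.22 m, over 0.4 m high): an arm that comes from the left must swing round in front of it.

How it is judged:
By the outcome, as a careful person would: the job done as asked, in the order asked, and still so for the second after the job is handed in, with the robot touching nothing.
It also fails if it takes over 42 s, if anything falls off the work surface, if the arm or the gripper's body presses on something with over 40 N, if the wrist force passes 120 N, or if a joint passes its speed limit or range.

ROBOT

A 6-joint arm with a two-finger parallel gripper is mounted at the origin on a cart in front of the work surface, level with it; the furniture and walls round the work are solid. World frame = base frame: x ahead of the robot, y to its left, z up, the work surface at z = 0. Lengths are in mm, angles in rad, forces in N, time in s.
With the tool pointing down it reaches from about 250 to 725 mm from the base axis. Payload 4 kg.
Tool frame: the origin (TCP) lies midway between the tips of the shut fingers; the grasp point (between the pads) lies 19 mm behind it; z points along the fingers, y is the line along which they close (so a half turn about z gives the same grasp; the last joint's range is limited). The gripper opens to 85 mm and grips with 20 to 120 N. Pads are 22 mm wide; open, the fingers measure 114 mm over their backs; the gripper's body (76 mm by 85 mm) begins 54 mm behind the grasp point. The pads swing forward as they close: fully open they stand 13 mm farther back than shut.
Start: joints at [-1.105, 0.241, 0.005, 1.335, 0, 1.571], TCP at [224.567, -446.732, 207.706] pointing down, gripper open.
Joint ranges: [-2.72, 2.72], [-1.05, 1.87], [-1.09, 1.28], [-1.99, 2.15], [-1.42, 1.44], [-3.14, 3.14]. Speed limits (rad/s): [2.79, 2.79, 3.14, 3.14, 3.14, 3.14].

INTERFACE

Orientations are given as a rotation vector (axis times angle).
In Python, from cell import bot gives the robot as it stands.
- The arm moves only by the tool play_rows, never from a script. Its argument "motion" is one flat list of numbers, 7 for each row, row after row: the shift along the tool's x, y, z in m, then the turn, a rotation vector about the tool's x, y, z in degrees, then the opening, from 0 (shut) to 1 (fully open). A call has 1 to 12 rows; each row shifts and turns the commanded pose from where the row before left it, along the tool's axes as they then stand; what a row does not reach is not made up. A row lasts 1/8 s, in which the tool goes at most 62.5 mm and 10.7 degrees, less where a joint would pass 70% of its speed; a pose out of reach is approached as far as the arm can. A call is refused whole if a number of a shift passes 0.0625 or a number of a turn 10.7, either way. A call with a gripper value outside its range is refused whole. The fingers move at their own pace and stop on an object; "newtons" is the grip in N (left out, the last holds). Time passes only in rows, so rows that do not move let the fingers close. It gives the time, the measured TCP pose, the force, the opening and the grip force at its end, in the units of the state.
- bot.get_state(): the state, without advancing time (a new reading comes with each control period).
- bot.grab_frame(name): name is "scene" or "top" or "wrist"; returns a dict with "pixels" (480x640x3 uint8, red, green, blue), "mtx" (3x3 intrinsics, pixels), "dist" ([k1, k2, p1, p2, k3] as OpenCV has them; the pictures are not rectified), "extrinsics" (4x4, takes a point from camera to world coordinates). Camera axes: x right, y down, z forward; pixel columns grow to the right and rows downward; lengths in mm; the calibration is good to about 2 mm. A picture is of the moment at which its call begins. There is no depth.
- bot.close_job(): hands the job in; it is judged then, once.
Trained networks look in the newest picture that a camera, given by its name, has taken for a name from the list of things; names that differ only in an ending like _2 or _b are one class to them, and where a whole thing is asked for, a point or a joint stands for the part that bears it (a point fixed in the world has none). Each returns a list of dicts, best first, with "confidence" (0 to 1); they miss things now and then, are a little off and sometimes report something else, mostly with a low value. They report only what shows in the picture. A call takes as long as a camera call.
- bot.spot_in(query, camera): "bbox" ([left, top, right, bottom] as shares, 0 to 1, of the picture: columns of its width, rows of its height, round what is visible of it).
The state is a dict: "t": time; "joint_pos": joint angles; "dq": joint speeds; "joint_efforts": joint torques, N m; "tcp_pos": TCP position; "ee_rot": TCP orientation; "ft_force": force on the tool from outside, world axes, zero at the start; "ft_torque": the same for the moment, N m; "width": opening from 0.0 (shut) to 1.0 (fully open); "grip_force": force on a finger pad.
Only numpy, scipy, OpenCV 4.12 (cv2) and the standard library are available. Lean on these libraries where they do the work, as an engineer would, in place of code of your own. Each camera call takes 0.05 s, during which the arm holds its last target. There are 200 camera calls.

## Working session

There is one attempt and no reset: what is moved stays moved. The work goes in short steps, Python scripts to look and compute and a tool call to move; the robot and the scene stay as the last step left them, time stands still between calls to the robot, and variables do not carry over. Pictures are saved under pics/ and viewed, at most 10 in all, crops included, and the job is handed in when it is done.

Besides the shell and the picture viewer there is one more tool, called after ">>>" by a JSON object that holds its "api" and its "payload", one argument or row to a line. play_rows: Moves the arm, as the interface text tells. Its arguments: {"type":"object","properties":{"motion":{"type":"array","items":{"type":"number"}},"newtons":{"type":"number"}},"required":["motion"]}

```bash
mkdir -p pics; ls; cat > h.py <<'E'
import numpy as np, cv2
from cell import bot
def grab(n):
    f=bot.grab_frame(n); return f
def save(f,name): cv2.imwrite('pics/'+name,f['pixels'][:,:,::-1])
def px2w(f,uv,z):
    uv=np.array(uv,float).reshape(-1,1,2)
    n=cv2.undistortPoints(uv,np.array(f['mtx']),np.array(f['dist'])).reshape(-1,2)
    E=np.array(f['extrinsics']);d=np.c_[n,np.ones(len(n))]@E[:3,:3].T;o=E[:3,3]
    return o+d*((z-o[2])/d[:,2])[:,None]
E
python3 - <<'E'
from h import *
f=grab('top');save(f,'top1.png')
for q in ['long_box','long_lid','short_lid','long_lip']:
    for d in bot.spot_in(q,'top')[:3]:
        b=np.array(d['bbox'])*[640,480,640,480]; print(q,round(d['confidence'],2),b.round(1),px2w(f,[(b[0]+b[2])/2,(b[1]+b[3])/2],40).round(0))
print(np.array(f['extrinsics']).round(2).tolist()); s=bot.get_state();print(s)
E
```

```text
pics
long_box 0.85 [264.3 177.8 320.4 252.5] [[ 577. -184.   40.]]
long_box 0.28 [362.9 200.  395.3 234.8] [[ 567. -351.   40.]]
long_lid 0.84 [277.3 180.2 312.1 241.4] [[ 585. -189.   40.]]
short_lid 0.69 [363.1 198.5 397.  236. ] [[ 567. -353.   40.]]
short_lid 0.59 [275.6 182.8 313.3 242.1] [[ 582. -188.   40.]]
long_lip 0.68 [267.2 175.  320.1 248.5] [[ 583. -187.   40.]]
[[-0.03, -0.98, 0.19, 364.95], [-1.0, 0.03, 0.02, -261.7], [-0.03, -0.19, -0.98, 894.52], [0.0, 0.0, 0.0, 1.0]]
{'t': 0.25, 'joint_pos': array([-1.10501546e+00,  2.41016425e-01,  4.43960741e-03,  1.33521291e+00,
       -1.48652007e-05,  1.57080990e+00]), 'dq': array([-0.00154181, -0.00188325,  0.00227655, -0.00061345, -0.00090326,
       -0.00088259]), 'joint_efforts': array([ 2.21108508e-04, -3.71993101e+01,  2.52277958e+01,  1.10789019e-02,
        2.96834821e-05,  5.21652588e-07]), 'tcp_pos': array([ 224.41801784, -446.46332458,  207.28413596]), 'ee_rot': array([-3.05584800e+00, -7.24807931e-01,  3.82744779e-04]), 'ft_force': array([ 0.47695527, -0.46217819,  0.86250323]), 'ft_torque': array([-0.01038719, -0.02629408,  0.05284926]), 'grip_force': 0.0, 'width': 1.0014223775481501}
```

View pics/top1.png

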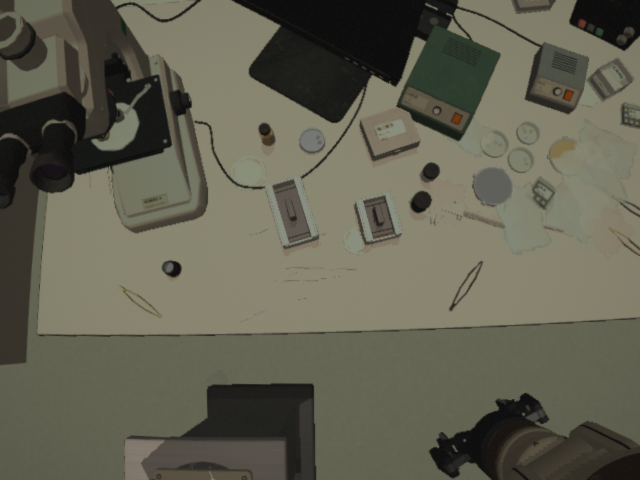

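The top view shows the long box at about px (292,212), tilted slightly, and the short box at (378,218). I'll zoom in to get its corners.

```bash
python3 - <<'E'
from h import *
im=cv2.imread('pics/top1.png')[165:265,250:350]
cv2.imwrite('pics/c1.png',cv2.resize(im,(600,600),interpolation=cv2.INTER_CUBIC))
f=grab('scene')
for q in ['long_lid','long_box']:
    for d in bot.spot_in(q,'scene')[:2]: print(q,d['confidence'],(np.array(d['bbox'])*[640,480,640,480]).round(1))
save(f,'s1.png')
E
```

```text
long_lid 0.95 [258.9 260.4 322.8 280. ]
long_box 0.59 [245.2 256.8 323.8 307.9]
```

View pics/c1.png

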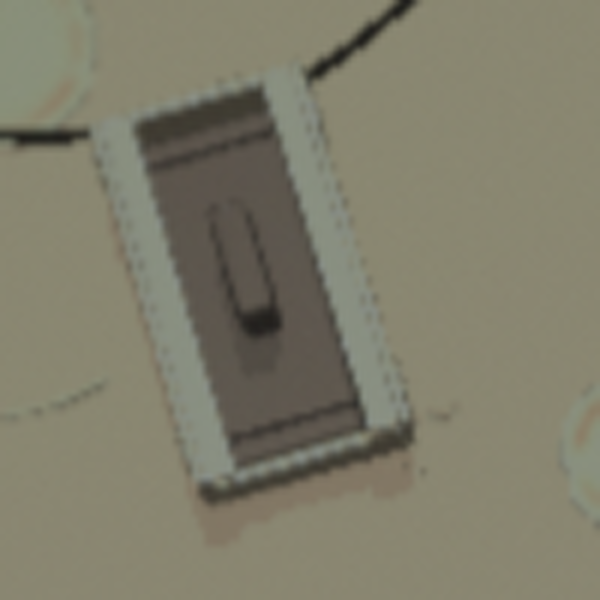

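```bash
python3 - <<'E'
from h import *
f=grab('top')
c=lambda p:(np.array(p,float)+.5)/6-.5+[250,165]
P=px2w(f,c([(92,133),(305,70),(410,428),(203,487)]),43);print(P.round(1))
far=(P[0]+P[1])/2;near=(P[2]+P[3])/2;u=far-near;L=np.linalg.norm(u);a=np.arctan2(u[1],u[0])
w=(P[0]+P[3]-P[1]-P[2])/2
print('ctr',P.mean(0).round(1),'L',L,'yaw',np.degrees(a),'wid',np.linalg.norm(w),'yaw2',np.degrees(np.arctan2(-w[0],w[1])))
G=px2w(f,c([(228,203),(262,312)]),64);print('grip',G.round(1),G.mean(0).round(1))
s=bot.get_state()
from scipy.spatial.transform import Rotation as R
M=R.from_rotvec(s['ee_rot']).as_matrix();print(M.round(3))
E
```

```text
[[ 635.  -131.    43. ]
 [ 653.9 -201.1   43. ]
 [ 533.4 -232.7   43. ]
 [ 516.4 -166.5   43. ]]
ctr [ 584.7 -182.8   43. ] L 124.17899447844545 yaw 15.669161307434198 wid 70.52869822432929 yaw2 14.794557063936319
grip [[ 603.6 -177.5   64. ]
 [ 567.8 -187.9   64. ]] [ 585.7 -182.7   64. ]
[[ 0.893  0.449 -0.   ]
 [ 0.449 -0.893  0.   ]
 [ 0.    -0.    -1.   ]]
```

>>> {"api": "play_rows", "payload": {
  "motion": [0,0,0,0,0,5.7,1,0,0,0,0,0,5.7,1,0.042,-0.016,0,0,0,0,1,0.042,-0.016,0,0,0,0,1,0.042,-0.016,0,0,0,0,1,0.042,-0.016,0,0,0,0,1,0.042,-0.016,0,0,0,0,1,0.042,-0.016,0,0,0,0,1,0.042,-0.016,0,0,0,0,1,0.042,-0.016,0,0,0,0,1,0.041,-0.016,0,0,0,0,1,0.041,-0.015,0,0,0,0,1],
  "newtons": 40
}}

```text
t: 1.95
tcp_pos: [587.0, -182.1, 207.7]
ee_rot: [3.113, 0.418, 0.0]
ft_force: [1.4, -0.7, 0.2]
width: 1.001
grip_force: 0.0
```

```bash
python3 - <<'E'
from h import *
f=grab('wrist');save(f,'w1.png')
from scipy.spatial.transform import Rotation as R
s=bot.get_state();print(s['t'],s['tcp_pos'],R.from_rotvec(s['ee_rot']).as_matrix().round(4).tolist(),s['ft_force'])
for q in ['long_lid','long_lip']:
  for d in bot.spot_in(q,'wrist')[:2]: print(q,d['confidence'],(np.array(d['bbox'])*[640,480,640,480]).round(1))
E
```

```text
2.0 [ 591.09986323 -178.3708929   206.87909941] [[0.9633, 0.2684, 0.0032], [0.2684, -0.9633, 0.0025], [0.0038, -0.0016, -1.0]] [3.5337306  1.12621536 0.61939804]
long_lid 0.91 [287.7 133.1 348.2 263.4]
long_lip 0.93 [267.7 118.5 367.9 276.8]
```

View pics/w1.png

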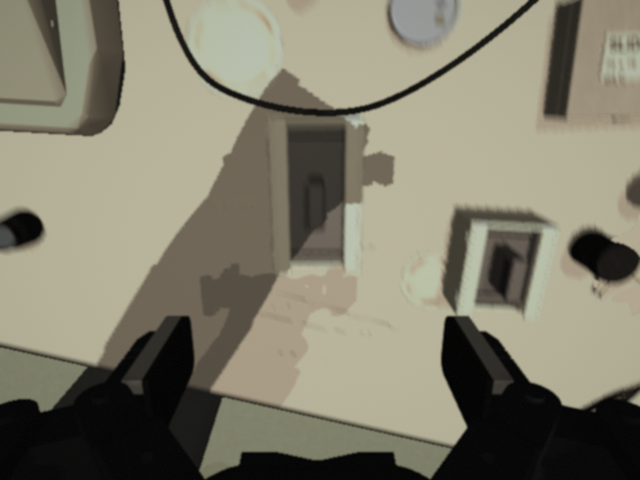

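The wrist view shows the long box aligned with the fingers, with its grip at px (316,200). The arm was still settling, so I'll take another and measure on a crop.

```bash
python3 - <<'E'
from h import *
import pickle
f=grab('wrist');pickle.dump(f,open('w2.pkl','wb'))
im=np.ascontiguousarray(f['pixels'][100:290,225:415,::-1]);im=cv2.convertScaleAbs(im,alpha=1.4)
cv2.imwrite('pics/w2.png',cv2.resize(im,(600,600),interpolation=cv2.INTER_CUBIC))
s=bot.get_state();print(s['t'],s['tcp_pos'],s['ee_rot'],s['dq'].round(3))
E
```

```text
2.15 [ 585.98450402 -182.5266381   207.06478606] [-3.11320501e+00 -4.20433781e-01  1.95187091e-03] [-0.031 -0.023 -0.022  0.003 -0.001 -0.002]
```

View pics/w2.png

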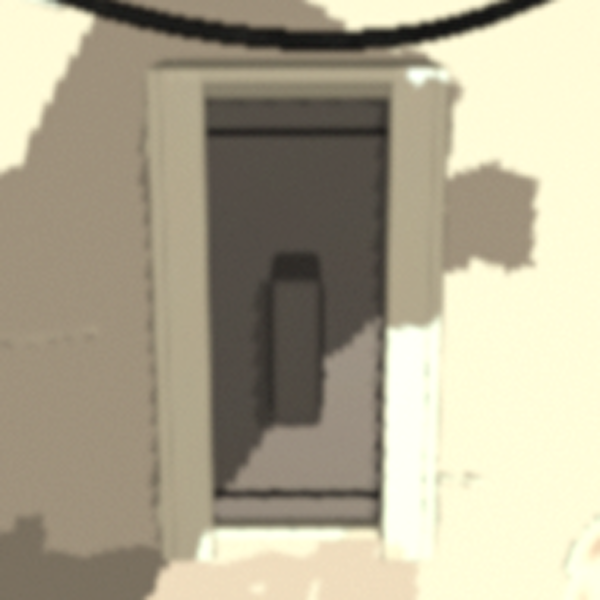

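```bash
python3 - <<'E'
from h import *
import pickle
f=pickle.load(open('w2.pkl','rb'))
c=lambda p:(np.array(p,float)+.5)*190/600-.5+[225,100]
G=px2w(f,c([(272,280),(322,280),(322,424),(274,424)]),64)
I=px2w(f,c([(206,100),(389,100),(382,520),(215,520)]),43)
O=px2w(f,c([(154,68),(447,75),(438,558),(165,560)]),43)
for P in(G,I,O):
    u=(P[0]+P[1]-P[2]-P[3])/2;w=P[0]+P[3]-P[1]-P[2]
    print(P.mean(0).round(1),np.linalg.norm(u).round(1),np.linalg.norm(w).round(1)/2,'yaw',np.degrees(np.arctan2(u[1],u[0])).round(1),np.degrees(np.arctan2(-w[0],w[1])).round(1))
from scipy.spatial.transform import Rotation as R
s=bot.get_state();M=R.from_rotvec(s['ee_rot']).as_matrix();print(np.degrees(np.arctan2(M[1,0],M[0,0])), s['tcp_pos'],M.T@(G.mean(0)-s['tcp_pos']))
E
```

```text
[ 585.6 -183.4   64. ] 34.8 11.5 yaw 15.9 15.5
[ 588.5 -182.8   43. ] 106.7 43.4 yaw 15.7 15.5
[ 586.5 -184.1   43. ] 124.2 70.35 yaw 15.7 15.1
15.382367960537808 [ 585.98450402 -182.5266381   207.06478606] [ -0.44367303   0.76969536 143.06521257]
```

>>> {"api": "play_rows", "payload": {
  "motion": [0,0.001,0.025,0,0,0,1,0,0,0.025,0,0,0,1,0,0,0.025,0,0,0,1,0,0,0.025,0,0,0,1,0,0,0.025,0,0,0,1,0,0,0.02,0,0,0,1,0,0,0.015,0,0,0,1,0,0,0,0,0,0,0.6,0,0,0,0,0,0,0.4,0,0,0,0,0,0,0.3]
}}

```text
t: 3.4
tcp_pos: [586.9, -184.4, 48.9]
ee_rot: [3.113, 0.418, 0.003]
ft_force: [-0.2, -0.4, 0.5]
width: 0.374
grip_force: 0.0
```

>>> {"api": "play_rows", "payload": {
  "motion": [0,0,0,0,0,0,0.2,0,0,0,0,0,0,0.1,0,0,0,0,0,0,0,0,0,0,0,0,0,0,0,0,0,0,0,0,0,0,0,0,0,0,0,0]
}}

```text
t: 4.15
tcp_pos: [586.1, -184.1, 47.7]
ee_rot: [-3.114, -0.418, 0.0]
ft_force: [0.6, 0.3, -0.4]
width: 0.001
grip_force: 0.0
```

The gripper closed on nothing, so I'll look again.

```bash
python3 - <<'E'
from h import *
f=grab('wrist');save(f,'w3.png')
g=grab('top');save(g,'t3.png')
g=grab('scene')
a=cv2.resize(f['pixels'][:,:,::-1],(400,300));b=cv2.resize(g['pixels'][180:360,170:410,::-1],(400,300))
cv2.imwrite('pics/m3.png',np.vstack([cv2.convertScaleAbs(a,alpha=1.5),cv2.convertScaleAbs(b,alpha=1.3)]))
s=bot.get_state();print(s['t'],s['tcp_pos'],s['width'],s['grip_force'],s['ft_force'])
E
```

```text
4.3 [ 586.10662673 -184.11523927   47.67315754] -0.0014572442475219059 0.0 [ 0.12177905 -0.00239392 -0.59075019]
```

View pics/m3.png

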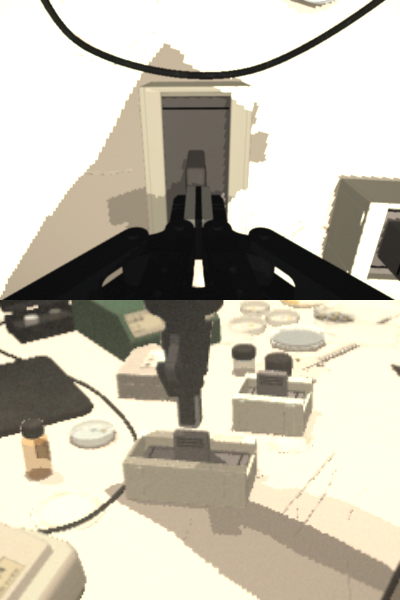

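```bash
python3 - <<'E'
from h import *
f=grab('wrist');g=grab('scene');s=bot.get_state()
def proj(f,P):
    E=np.linalg.inv(np.array(f['extrinsics']));r=cv2.Rodrigues(E[:3,:3])[0]
    return cv2.projectPoints(np.array(P,float).reshape(-1,3),r,E[:3,3],np.array(f['mtx']),np.array(f['dist']))[0].reshape(-1,2)
t=s['tcp_pos'];u=np.array([.963,.268,0]);c=np.array([585.8,-183.5,64])
pts=[t,c+18*u,c-18*u,c-[0,0,20]]
print(np.array(g['extrinsics'])[:3,3].round(0))
A=proj(g,pts);B=proj(f,pts);print(A.round(0),B.round(0))
a=g['pixels'][:,:,::-1].copy();b=f['pixels'][:,:,::-1].copy()
for i,col in enumerate([(0,0,255),(0,255,0),(255,0,0),(0,255,255)]):
    for im,Q in((a,A),(b,B)): cv2.drawMarker(im,tuple(int(v) for v in Q[i].round()),col,0,5,1)
x,y=A[1].astype(int);k=cv2.resize(a[y-45:y+45,x-60:x+60],(700,525),interpolation=cv2.INTER_NEAREST)
k=cv2.convertScaleAbs(k,alpha=1.3);cv2.imwrite('pics/s4.png',k);cv2.imwrite('pics/w4.png',cv2.convertScaleAbs(b[100:480,130:500],alpha=2))
E
```

```text
[223. 425. 455.]
[[284. 268.]
 [273. 259.]
 [294. 260.]
 [284. 270.]] [[317. 293.]
 [315. 268.]
 [315. 352.]
 [315. 289.]]
```

View pics/s4.png

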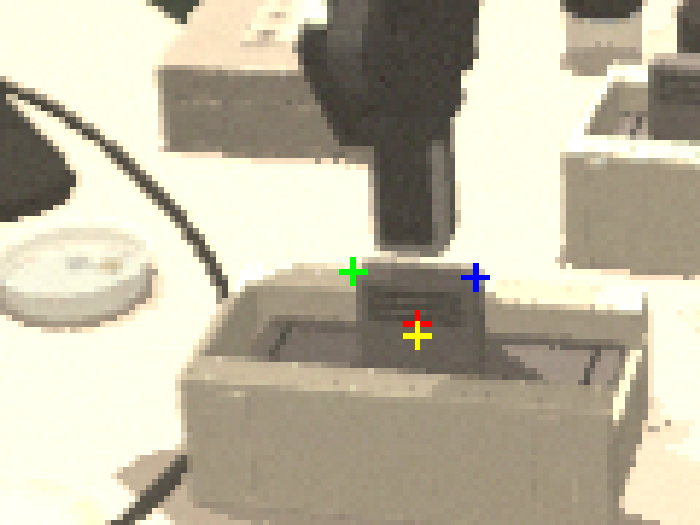

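View pics/w4.png

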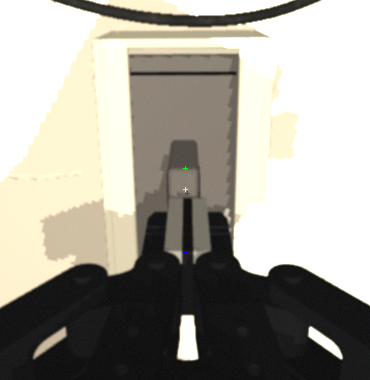

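The pictures show the shut fingertips just above the grip (its top is at 64), about 20 mm higher than the reported TCP of 47.7. The empty close and zero force agree with that. I'll open, go 17 mm lower and close again.

>>> {"api": "play_rows", "payload": {
  "motion": [0,0,0,0,0,0,0.6,0,0,0,0,0,0,0.7,0,0,0,0,0,0,0.7,0,0,0,0,0,0,0.7,0,0,0.006,0,0,0,0.7,0,0,0.006,0,0,0,0.7,0,0,0.005,0,0,0,0.7,0,0,0,0,0,0,0.5,0,0,0,0,0,0,0.3,0,0,0,0,0,0,0.2,0,0,0,0,0,0,0.1,0,0,0,0,0,0,0]
}}

```text
t: 5.9
tcp_pos: [586.5, -184.2, 31.1]
ee_rot: [3.113, 0.418, 0.001]
ft_force: [-1.0, 0.2, 0.8]
width: 0.124
grip_force: 41.2
```

>>> {"api": "play_rows", "payload": {
  "motion": [0,0,0,0,0,0,0,0,0,0,0,0,0,0,0,0,0,0,0,0,0],
  "newtons": 40
}}

```text
t: 6.28
tcp_pos: [586.4, -184.2, 31.1]
ee_rot: [3.113, 0.418, 0.001]
ft_force: [-0.3, 0.7, 4.2]
width: 0.123
grip_force: 41.5
```

>>> {"api": "play_rows", "payload": {
  "motion": [0,0,-0.003,0,0,0,0,0,0,-0.003,0,0,0,0,0,0,-0.003,0,0,0,0,0,0,0,0,0,0,0,0,0,0,0,0,0,0]
}}

```text
t: 6.9
tcp_pos: [586.0, -184.1, 39.6]
ee_rot: [-3.114, -0.418, 0.0]
ft_force: [0.3, -0.6, -1.0]
width: 0.122
grip_force: 41.0
```

```bash
python3 - <<'E'
from h import *
f=grab('wrist');g=grab('scene');s=bot.get_state();print(s['tcp_pos'],s['ft_force'],s['ft_torque'],s['width'])
a=cv2.resize(g['pixels'][215:315,235:345,::-1],(400,364),interpolation=cv2.INTER_CUBIC);b=cv2.resize(f['pixels'][:,:,::-1],(400,300))
cv2.imwrite('pics/m5.png',np.hstack([cv2.convertScaleAbs(a[:300],alpha=1.3),cv2.convertScaleAbs(b,alpha=1.6)]))
E
```

```text
[ 585.97430543 -184.03333316   39.55396524] [-0.53452322  0.06166004 -1.26810992] [0.02666892 0.01719938 0.01746059] 0.12440474135455531
```

View pics/m5.png

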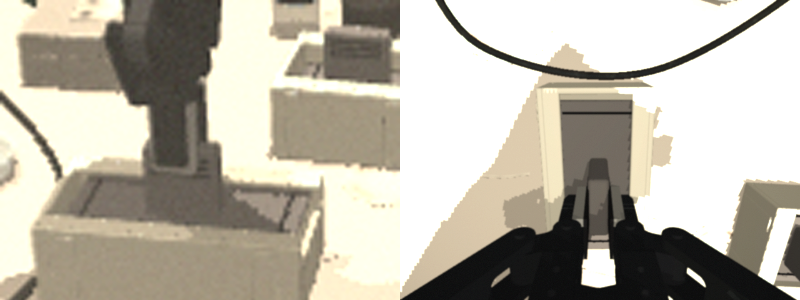

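The lid is held level and raised about 8.5 mm, with only its weight on the wrist. Next I'll slide it along the tool's -x.

>>> {"api": "play_rows", "payload": {
  "motion": [-0.006,0,0,0,0,0,0,-0.008,0,0,0,0,0,0,-0.008,0,0,0,0,0,0,-0.008,0,0,0,0,0,0,0,0,0,0,0,0,0]
}}

```text
t: 7.62
tcp_pos: [556.3, -192.3, 39.8]
ee_rot: [-3.114, -0.417, 0.001]
ft_force: [-0.2, 0.8, -0.3]
width: 0.125
grip_force: 41.0
```

>>> {"api": "play_rows", "payload": {
  "motion": [-0.01,0,0,0,0,0,0,-0.012,0,0,0,0,0,0,-0.012,0,0,0,0,0,0,-0.012,0,0,0,0,0,0,-0.012,0,0,0,0,0,0,-0.012,0,0,0,0,0,0,-0.012,0,0,0,0,0,0,-0.012,0,0,0,0,0,0,-0.012,0,0,0,0,0,0,-0.006,0,0,0,0,0,0,0,0,0,0,0,0,0]
}}

```text
t: 9.0
tcp_pos: [448.8, -221.7, 39.8]
ee_rot: [-3.114, -0.417, -0.0]
ft_force: [0.2, 0.6, -0.2]
width: 0.129
grip_force: 41.0
```

```bash
python3 - <<'E'
from h import *
f=grab('top');g=grab('scene');s=bot.get_state();print(s['t'],s['tcp_pos'],s['ft_force'],s['width'])
a=cv2.resize(g['pixels'][200:350,225:425,::-1],(400,300),interpolation=cv2.INTER_CUBIC);b=cv2.resize(f['pixels'][140:290,200:400,::-1],(400,300),interpolation=cv2.INTER_CUBIC)
cv2.imwrite('pics/m6.png',np.hstack([cv2.convertScaleAbs(a,alpha=1.3),cv2.convertScaleAbs(b,alpha=1.6)]))
E
```

```text
9.1 [ 449.56941993 -221.64969584   39.837396  ] [-0.2721502   0.46142566 -0.68824989] 0.12520490194682227
```

View pics/m6.png

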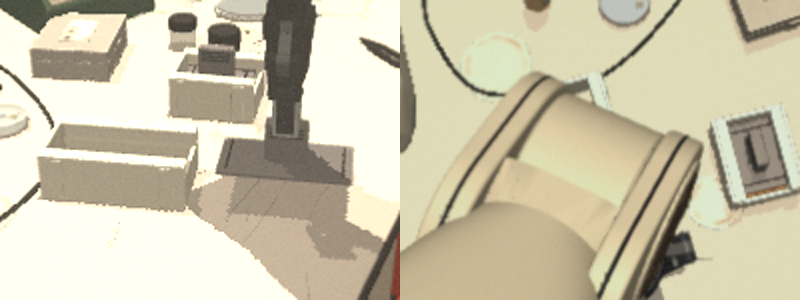

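The lid is out of the box, level and clear. I'll lower it now.

>>> {"api": "play_rows", "payload": {
  "motion": [0,0,0.008,0,0,0,0,0,0,0.008,0,0,0,0,0,0,0.008,0,0,0,0,0,0,0.005,0,0,0,0,0,0,0.002,0,0,0,0,0,0,0,0,0,0,0]
}}

```text
t: 9.85
tcp_pos: [449.1, -221.5, 8.6]
ee_rot: [-3.114, -0.418, 0.0]
ft_force: [0.2, -0.2, -0.5]
width: 0.123
grip_force: 41.0
```

>>> {"api": "play_rows", "payload": {
  "motion": [0,0,0.001,0,0,0,0,0,0,0,0,0,0,0]
}}

```text
t: 10.1
tcp_pos: [449.3, -221.6, 7.9]
ee_rot: [3.113, 0.418, 0.001]
ft_force: [0.7, -0.4, -1.1]
width: 0.121
grip_force: 41.0
```

>>> {"api": "play_rows", "payload": {
  "motion": [0,0,0.001,0,0,0,0,0,0,0,0,0,0,0]
}}

```text
t: 10.35
tcp_pos: [449.3, -221.7, 7.1]
ee_rot: [3.113, 0.418, 0.001]
ft_force: [0.5, 0.3, 2.0]
width: 0.121
grip_force: 41.3
```

>>> {"api": "play_rows", "payload": {
  "motion": [0,0,0.0005,0,0,0,0,0,0,0,0,0,0,0]
}}

```text
t: 10.6
tcp_pos: [449.4, -221.7, 7.1]
ee_rot: [3.113, 0.418, 0.001]
ft_force: [-1.9, 1.5, 7.2]
width: 0.122
grip_force: 41.9
```

The rising force confirms it's on the bench. I'll release and retreat upwards.

>>> {"api": "play_rows", "payload": {
  "motion": [0,0,0,0,0,0,0.2,0,0,0,0,0,0,0.4,0,0,0,0,0,0,0.6,0,0,0,0,0,0,0.7,0,0,0,0,0,0,0.7,0,0,-0.01,0,0,0,0.7,0,0,-0.02,0,0,0,0.7,0,0,-0.03,0,0,0,0.7,0,0,-0.04,0,0,0,0.7,0,0,-0.04,0,0,0,0.7,0,0,-0.03,0,0,0,0.7,0,0,0,0,0,0,0.7]
}}

```text
t: 12.1
tcp_pos: [451.1, -222.5, 179.7]
ee_rot: [3.11, 0.417, 0.009]
ft_force: [-0.6, 0.2, 0.2]
width: 0.699
grip_force: 0.0
```

```bash
python3 - <<'E'
from h import *
f=grab('wrist');g=grab('scene');s=bot.get_state();print(s['t'],s['tcp_pos'],s['ft_force'],s['width'])
a=cv2.resize(g['pixels'][200:350,225:425,::-1],(400,300),interpolation=cv2.INTER_CUBIC);b=cv2.resize(f['pixels'][:,:,::-1],(400,300))
cv2.imwrite('pics/m7.png',np.hstack([cv2.convertScaleAbs(a,alpha=1.3),cv2.convertScaleAbs(b,alpha=1.4)]))
E
```

```text
12.2 [ 449.04999604 -221.51016566  176.39464906] [-1.59402121  0.15231766 -0.42235359] 0.7033079102515754
```

View pics/m7.png

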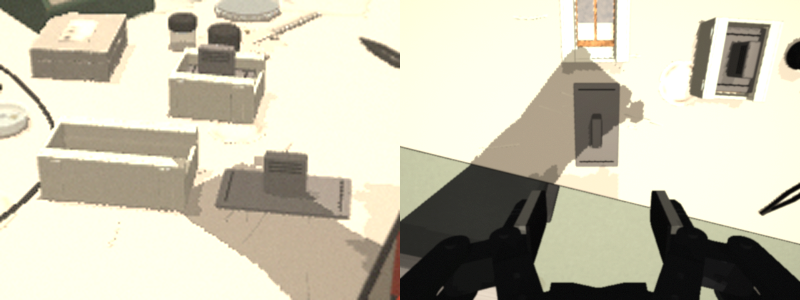

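The lid lies flat on the bench with its grip up. The long box is open, the short box is still shut and the gripper is clear, so I'm handing in.

```bash
python3 -c "
from cell import bot
print(bot.close_job())"
```

```text
the job is handed in; nothing more can be done
None
```

I opened the long box and laid its lid flat on the bench, grip up, with the short box still shut; the job was handed in at about 12 s, and no verdict came back.

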